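# Shut the red gas line at the bar's distribution box

### The job

Shut off the red gas line: with the fingertips, push the sliding cover of the grey distribution box straight back, away from you, as far as it goes, then push the red valve lever a quarter turn clockwise until it is fully shut. Only push, lift nothing; leave the cover lying in its channels, the blue and yellow levers open and everything else on the stand untouched.

Things in the scene. Friction and masses are not known exactly. Their poses are not given: they have to be found in the camera images.
- manifold_box: Fixed grey gas box, 250 mm deep (its x), 330 wide (y), 101 tall. Origin on the stand's surface; faces at box x = -129 (front) and +121 mm, sides at y = +-165; x points away from the robot, y left, z up. Front half: open-topped bay (x -123 to +2, y +-145) with three valves; rear half decked. Side walls up to z 101 guide the cover. A gauge, 140 high, stands behind the rear wall at y = +130.
- cover: Loose bright metal cover, 126 (x) by 311 (y) by 5 mm, 0.3 to 0.6 kg, lying in the box's channels with its underside at z = 88 mm. Origin: middle of its underside, axes as the box's. Starts over the bay with its origin at box x = -60 to -48 mm; slides along the box's +x, rubbing with 1.5 to 5 N, to a stop where its origin is at box x = +52 mm.
- cover_handle (a point): Middle of the cover's dark bow handle: a round bar 10 mm thick, 110 long along y, its axis 24 mm above the cover's underside (112 mm above the stand), with a 14 mm gap under it. It lies 13 mm in front of the cover's origin.
- red_lever (a joint): Red lever of a quarter-turn valve in the bay: 0 = open (points along the box's -x, at the robot), 1.571 = fully shut against its stop (points along the box's +y, left). Grows clockwise seen from above. Stays where it is left; rubbing torque 0.12 N m (3 to 4 N at the grip). Starts at 0 to 0.12.
- red_stem (a point): Point on the red lever's upright axis at mid-height of the lever (73 mm above the stand, 15 mm below the cover's underside). The three stems stand at box x = -30 mm, at box y = -90, -5 and +80 mm; red, blue and yellow in any order.
- red_grip (a point): Middle of the lever's red sleeve, 36 mm from the stem axis; sleeve from 15 to 57 mm from the axis, 14 wide, 14 tall (66 to 80 mm above the stand). The space beside and below it is free down to 50 mm above the stand, but for the valve body within 13 mm of the axis.
- blue_lever (a joint): The same kind of lever with a blue sleeve; starts open, 0 to 0.12, and is to stay open
- blue_grip (a point): Middle of the blue sleeve
- yellow_lever (a joint): The same kind of lever with a yellow sleeve; starts open, 0 to 0.12, and is to stay open
- yellow_grip (a point): Middle of the yellow sleeve
- copper_jug: copper water jug, 111x181x215 mm, left rear; keep clear
- bar_tumbler_3: clear drinking glass, 76 mm across, 86 tall, on the left; keep clear
- lime_0: green lime, about 50 mm, left front; keep clear
- wine_b: wine bottle with green neck, 74 mm across, 299 tall, right rear; keep clear
- wine_c: wine bottle with black neck, 74 mm across, 299 tall, right rear; keep clear
- bitters_b: small dasher bottle, 47 mm across, 138 tall, right side; keep clear
- order_pad: order pad lying flat, 125x75x12 mm, right front; keep clear
- corkscrew: folded waiter's corkscrew lying flat, 112 mm long, right side; keep clear

How it is judged:
By the outcome, as a careful person would: the job done as asked, in the order asked, and still so for the second after the job is handed in, with the robot touching nothing.
It also fails if it takes over 42 s, if anything falls off the work surface, if the arm or the gripper's body presses on something with over 40 N, if the wrist force passes 120 N, or if a joint passes its speed limit or range.

### The arm

A 6-joint arm with a two-finger parallel gripper is mounted at the origin on a cart in front of the work surface, level with it; the furniture and walls round the work are solid. World frame = base frame: x ahead of the robot, y to its left, z up, the work surface at z = 0. Lengths are in mm, angles in rad, forces in N, time in s.
With the tool pointing down it reaches from about 350 to 975 mm from the base axis. Payload 7.1 kg.
Tool frame: the origin (TCP) lies at the very end of the fingers, on their centre line; the grasp point (between the pads) lies 19 mm behind it (ctrl.pinch_z is the z of the grasp point in the tool frame, in mm); z points along the fingers, y is the direction in which the jaws open and shut (so a half turn about z gives the same grasp; the last joint's range is limited). The gripper opens to 88 mm and grips with 3 to 60 N. Pads are 20 mm wide; open, the fingers measure 115 mm over their backs; the gripper's body (75 mm by 178 mm) begins 61 mm behind the grasp point.
Start: joints at [1.171, 0.423, 1.63, -0, 1.089, -0.019], TCP at [232.257, 580.225, 222.675] pointing down, gripper open.
Joint ranges: [-3, 3], [-0.9, 2.11], [0.09, 2.58], [-1.31, 4.45], [0.11, 2.69], [-2.54, 2.54]. Speed limits (rad/s): [2.39, 2.39, 3.01, 3.14, 3.14, 3.14].

### API

Orientations are given as a rotation vector (axis times angle).
In Python, from workcell import get_obs, optics, ctrl gives the robot as it stands.
- The arm moves only by the shell command python3 -m jog 'ROWS'. ROWS is a JSON object of lists of equal length, an entry for each row: "delta_rot": the turn, a rotation vector about the tool's x, y, z in rad, a list of three; "translation": the shift along the tool's x, y, z in mm, a list of three; "hand": the opening, from -1 (shut) to 1 (fully open). In form: {"delta_rot": [[rx, ry, rz], ...], "translation": [[x, y, z], ...], "hand": [hand, ...]}. A call has 1 to 5 rows; each row is the pose to reach, as a shift and turn from the pose commanded when the call began, along the tool's axes at that moment; what a row does not reach only later rows make up. A row lasts 1/10 s, in which the tool goes at most 50 mm and 8.59 degrees, less where a joint would pass 70% of its speed; a pose out of reach is approached as far as the arm can. A call with a gripper value outside its range is refused whole. The fingers move at their own pace and stop on an object; the grip force is fixed at half the most. Time passes only in rows, so rows that repeat a pose let the fingers close. It gives the time, the measured TCP pose, the force and the opening at its end, in the units of the state.
- get_obs(): the state, without advancing time (a new reading comes with each control period).
- optics.get_image(name): name is "scene" or "side" or "wrist"; returns the picture (384x512x3 uint8, red, green, blue); there is no depth.
- optics.calibration(name): a dict with "intrinsics" (3x3 intrinsics, pixels), "k1" (the pictures are not rectified: a ray, as slopes to the right and down, at radius r is drawn at 1 + k1 r^2 times it, then the intrinsics apply), "cam_to_world" (4x4, takes a point from camera to world coordinates). Camera axes: x right, y up, looking along -z (the intrinsics and any distortion apply to the point x, -y, -z); pixel columns grow to the right and rows downward; lengths in mm; the calibration is good to about 2 mm. A picture is of the moment at which its call begins: read the wrist's pose just before it. calibration takes no time and is no camera call; for the wrist camera it gives the pose at the moment of the call.
- ctrl.close_job(): hands the job in, once; it reports no verdict.
The state is a dict: "t": time; "qpos": joint angles; "qvel": joint speeds; "joint_torque": joint torques, N m; "ee_pos": TCP position; "orientation": TCP orientation; "ft_force": force on the tool from outside, world axes, zero at the start; "moment": the same for the moment, N m; "width": finger opening in mm.
Only numpy, scipy, OpenCV 4.12 (cv2) and the standard library are available. Lean on these libraries where they do the work, as an engineer would, in place of code of your own. Each camera call takes 0.05 s, during which the arm holds its last target. There are 200 camera calls.

## Working session

There is one attempt and no reset: what is moved stays moved. The work goes in short steps, Python scripts to look and compute and a shell command to move; the robot and the scene stay as the last step left them, time stands still between calls to the robot, and variables do not carry over. Pictures are saved under pics/ and viewed, about 8 in all and at most 12, crops included, and the job is handed in when it is done.

```bash
ls; mkdir -p pics
python3 - <<'E'
from workcell import get_obs, optics, ctrl
import cv2,numpy as np
o=get_obs();print(o['t'],o['ee_pos'],o['orientation'],o['width'],ctrl.pinch_z)
for n in("scene","side"):
    im=optics.get_image(n);cv2.imwrite(f"pics/{n}0.png",im[:,:,::-1]);c=optics.calibration(n);print(n,np.round(c['cam_to_world'],2).tolist(),c['intrinsics'],c['k1'])
E
```

```text
pics
0.0 [232.06402441 579.7511467  221.92474863] [-5.94530570e-01 -3.08451707e+00  2.21933002e-03] 87.6154490265121 -18.700000000000003
scene [[0.47, 0.7, -0.54, -60.26], [-0.88, 0.37, -0.29, -348.17], [0.0, 0.62, 0.79, 962.36], [0.0, 0.0, 0.0, 1.0]] [[392.9758434    0.         251.35868119]
 [  0.         392.9758434  192.95328219]
 [  0.           0.           1.        ]] -0.13034562013573392
side [[-0.93, 0.2, -0.31, 103.99], [-0.37, -0.47, 0.8, 1178.46], [0.02, 0.86, 0.51, 836.58], [0.0, 0.0, 0.0, 1.0]] [[482.49341057   0.         256.08302651]
 [  0.         482.49341057 198.86326404]
 [  0.           0.           1.        ]] -0.18186980433658756
```

View pics/scene0.png

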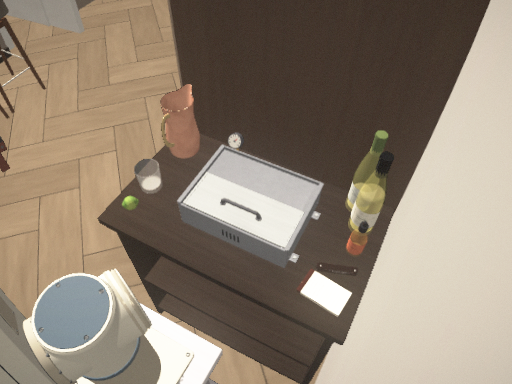

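View pics/side0.png

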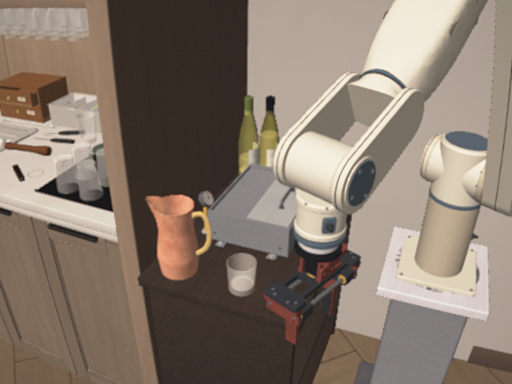

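The scene view shows the box with its top corners near (222,148), (322,186), (277,257) and (180,203). The dark handle runs from (222,202) to (260,217). In the side view the arm hides part of the box.

```bash
cat > h.py <<'E'
import numpy as np,cv2
from workcell import get_obs, optics, ctrl
from scipy.spatial.transform import Rotation as R
def ray(n,uv,z,c=None):
    c=c or optics.calibration(n);K=c['intrinsics'];T=np.array(c['cam_to_world'])
    p=cv2.undistortPoints(np.array([[uv]],float),np.array(K),np.array([c['k1'],0,0,0,0.]))[0,0]
    d=T[:3,:3]@[p[0],-p[1],-1];o=T[:3,3];return o+d*(z-o[2])/d[2]
def proj(n,P,c=None):
    c=c or optics.calibration(n);T=np.array(c['cam_to_world']);q=T[:3,:3].T@(np.array(P)-T[:3,3])
    p=np.array([q[0],-q[1]])/-q[2];p=p*(1+c['k1']*(p@p));K=np.array(c['intrinsics']);return K[:2,:2]@p+K[:2,2]
E
python3 - <<'E'
from h import *
im=cv2.imread('pics/scene0.png')
for k,uv in dict(RL=(222,148),RR=(322,186),FR=(277,257),FL=(180,203)).items(): print(k,ray('scene',uv,101).round(1))
g=cv2.cvtColor(im,cv2.COLOR_BGR2GRAY)
m=np.zeros_like(g);m[190:226,212:268]=(g[190:226,212:268]<110)*255
n,l,s,ce=cv2.connectedComponentsWithStats(m);i=1+np.argmax(s[1:,4]);print(s[i],ce[i])
ys,xs=np.where(l==i);
(c,wh,a)=cv2.minAreaRect(np.c_[xs,ys].astype(np.float32));print(c,wh,a)
e0=(xs.min(),ys[xs==xs.min()].mean());e1=(xs.max(),ys[xs==xs.max()].mean())
for e in (e0,e1,tuple(ce[i])):print(e,ray('scene',e,112).round(1))
cv2.imwrite('pics/crop1.png',cv2.resize(im[140:270,170:335],None,fx=4.5,fy=4.5,interpolation=cv2.INTER_CUBIC))
E
```

```text
RL [647.  127.3 101. ]
RR [ 650.8 -198.9  101. ]
FR [ 386.7 -184.2  101. ]
FL [412.3 122.3 101. ]
[212 220  13   6  46] [216.2826087  223.34782609]
(218.0, 222.5) (12.0, 5.0) 0.0
(np.int64(212), np.float64(222.5)) [393.1   6.8 112. ]
(np.int64(224), np.float64(225.0)) [401.1 -24.7 112. ]
(np.float64(216.2826086956522), np.float64(223.34782608695653)) [396.1  -4.4 112. ]
```

View pics/crop1.png

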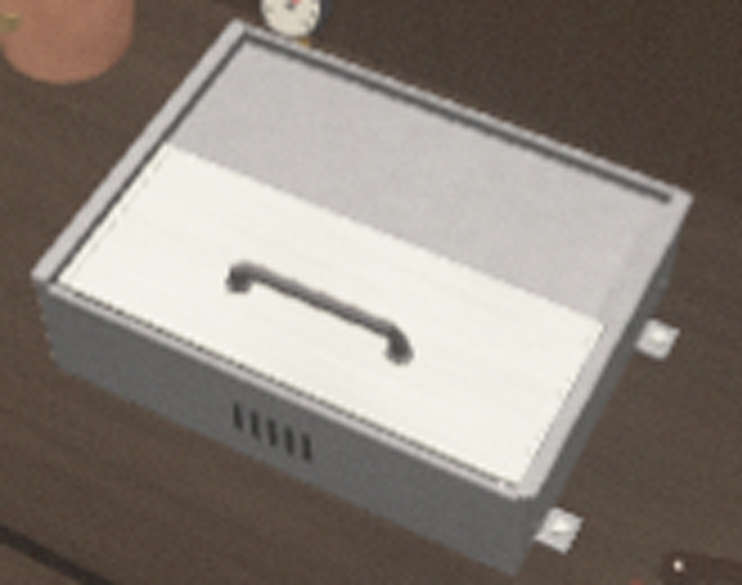

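The crop shows the cover over the bay. The handle bar runs from about (240,270) to (400,340) in the crop, with its middle near (318,298). The box top corners in the crop are (240,22), (690,197), (535,492) and (38,277).

Run:
```python
from h import *
f=lambda p:(p[0]/4.5+170-.4,p[1]/4.5+140-.4)
q=[ray('scene',f(p),101)[:2] for p in((240,22),(690,197),(535,492),(38,277))]
RL,RR,FR,FL=q;print(np.round(q,1),[np.linalg.norm(a-b).round() for a,b in((RL,RR),(FL,FR),(RL,FL),(RR,FR))])
xa=(RL+RR-FL-FR);ya=RL+FL-RR-FR;print('yaw from x,y',np.arctan2(xa[1],xa[0]),np.arctan2(-ya[0],ya[1]),'centre',np.mean(q,0))
for p in((240,265),(320,298),(400,335)):print(ray('scene',f(p),112).round(1))
for p in((170,148),(603,323),(525,482),(60,287)):print('cov',ray('scene',f(p),93).round(1))
o=get_obs();print(R.from_rotvec(o['orientation']).as_matrix().round(3))
```

```text
[[ 661.4  132.5]
 [ 661.  -197.8]
 [ 420.9 -199.8]
 [ 415.   130.7]] [np.float64(330.0), np.float64(331.0), np.float64(246.0), np.float64(240.0)]
yaw from x,y 0.008008883979811622 0.008462488713064972 centre [539.55726228 -33.59865377]
[474.1  21.4 112. ]
[475.2 -33.2 112. ]
[473.7 -87.6 112. ]
cov [547.1 118.6  93. ]
cov [ 550.8 -186.    93. ]
cov [ 428.6 -190.7   93. ]
cov [419.4 118.8  93. ]
[[-0.928  0.372 -0.001]
 [ 0.372  0.928 -0.001]
 [ 0.    -0.001 -1.   ]]
```

The box checks out: its sides measure 330 and about 244 mm, the yaw is about 0.008, and the origin is near (542, -33.5). The handle is at (474.5, -33, 112), which puts the cover at box x of about -55. I'll square the tool up, close the fingers and head over.

```bash
python3 -m jog '{"delta_rot":[[0,0,-0.08],[0,0,-0.16],[0,0,-0.24],[0,0,-0.32],[0,0,-0.396]],"translation":[[-26,-31,0],[-52,-61,0],[-77,-92,0],[-103,-122,0],[-129,-153,0]],"hand":[-1,-1,-1,-1,-1]}'
```

```text
t: 0.6
ee_pos: [295.2, 388.6, 222.4]
orientation: [0.03, -3.141, 0.001]
ft_force: [0.1, 0.2, -0.4]
width: 51.7
```

```bash
python3 -m jog '{"delta_rot":[[0,0,0],[0,0,0],[0,0,0],[0,0,0],[0,0,0]],"translation":[[-15,-44,0],[-30,-88,0],[-45,-132,0],[-60,-176,0],[-75,-220,0]],"hand":[-1,-1,-1,-1,-1]}'; python3 -m jog '{"delta_rot":[[0,0,0],[0,0,0],[0,0,0],[0,0,0],[0,0,0]],"translation":[[-15,-44,0],[-30,-88,0],[-45,-132,20],[-60,-176,40],[-65,-196,60]],"hand":[-1,-1,-1,-1,-1]}'
```

```text
t: 1.1
ee_pos: [373.6, 169.6, 222.7]
orientation: [-0.025, 3.141, -0.0]
ft_force: [0.3, 1.1, -0.3]
width: 11.2
t: 1.6
ee_pos: [442.7, -26.5, 162.3]
orientation: [-0.02, 3.14, -0.001]
ft_force: [-0.5, 0.6, 0.7]
width: 0.7
```

```bash
python3 -m jog '{"delta_rot":[[0,0,0],[0,0,0],[0,0,0],[0,0,0],[0,0,0]],"translation":[[4,-3,20],[6,-7,35],[6,-7,50],[6,-7,60],[6,-7,60]],"hand":[-1,-1,-1,-1,-1]}'
python3 - <<'E'
from h import *
for n in('scene','side','wrist'):
    cv2.imwrite(f'pics/{n}1.png',optics.get_image(n)[:,:,::-1])
a=cv2.imread('pics/wrist1.png');b=cv2.imread('pics/side1.png')[140:270,190:350]
b=cv2.resize(b,(472,384));cv2.imwrite('pics/c1.png',cv2.resize(np.hstack([a,b]),(800,312)))
print(get_obs()['ee_pos'])
E
```

```text
t: 2.1
ee_pos: [434.6, -30.5, 101.6]
orientation: [0.024, -3.139, -0.0]
ft_force: [-0.9, -0.2, 0.6]
width: 0.2
[435.98860097 -30.57098322 103.13185991]
```

View pics/c1.png

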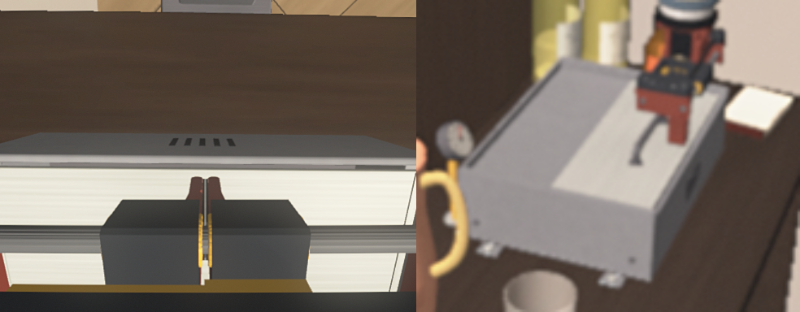

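The left (wrist) half shows the closed fingertips just in front of the handle bar. The right (side) half confirms they are between the handle and the front edge. Now the push.

```bash
python3 -m jog '{"delta_rot":[[0,0,0],[0,0,0],[0,0,0],[0,0,0],[0,0,0]],"translation":[[-10,0,0],[-18,0,0],[-24,0,0],[-30,0,0],[-36,0,0]],"hand":[-1,-1,-1,-1,-1]}'; python3 -m jog '{"delta_rot":[[0,0,0],[0,0,0],[0,0,0],[0,0,0],[0,0,0]],"translation":[[-8,0,0],[-16,0,0],[-24,0,0],[-32,0,0],[-40,0,0]],"hand":[-1,-1,-1,-1,-1]}';python3 -m jog '{"delta_rot":[[0,0,0],[0,0,0],[0,0,0],[0,0,0],[0,0,0]],"translation":[[-8,0,0],[-16,0,0],[-24,0,0],[-32,0,0],[-40,0,0]],"hand":[-1,-1,-1,-1,-1]}'
```

```text
t: 2.75
ee_pos: [470.9, -30.0, 102.5]
orientation: [0.024, -3.139, -0.0]
ft_force: [-5.5, 0.4, 4.0]
width: 0.5
t: 3.25
ee_pos: [512.2, -29.5, 102.5]
orientation: [0.024, -3.141, -0.0]
ft_force: [-2.0, 0.3, -1.2]
width: 0.4
t: 3.75
ee_pos: [552.2, -28.9, 102.6]
orientation: [0.024, -3.141, -0.0]
ft_force: [-1.7, 0.2, -1.6]
width: 0.6
```

```bash
python3 -m jog '{"delta_rot":[[0,0,0],[0,0,0],[0,0,0],[0,0,0],[0,0,0]],"translation":[[-4,0,0],[-7,0,0],[-10,0,0],[-12,0,0],[-13,0,0]],"hand":[-1,-1,-1,-1,-1]}'; python3 -m jog '{"delta_rot":[[0,0,0],[0,0,0],[0,0,0]],"translation":[[-1.5,0,0],[-3,0,0],[-3,0,0]],"hand":[-1,-1,-1]}'
```

```text
t: 4.25
ee_pos: [564.4, -28.7, 102.7]
orientation: [0.024, -3.141, -0.0]
ft_force: [-4.8, -0.4, 2.7]
width: 0.6
t: 4.55
ee_pos: [564.6, -28.6, 102.5]
orientation: [0.024, -3.135, -0.0]
ft_force: [-12.5, -1.0, 8.2]
width: 0.4
```

At the stop: the force rises to 12.5 N with no further travel, at x=564.6 against about 566 predicted. Next I back off, rise and look into the bay.

```bash
python3 -m jog '{"delta_rot":[[0,0,0],[0,0,0],[0,0,0],[0,0,0],[0,0,0]],"translation":[[8,0,0],[18,0,0],[20,0,-40],[20,0,-80],[20,0,-110]],"hand":[-1,-1,-1,-1,-1]}';  python3 -m jog '{"delta_rot":[[0,0,0],[0,0,0],[0,0,0],[0,0,0],[0,0,0]],"translation":[[30,0,-10],[60,0,-20],[90,0,-30],[120,0,-40],[120,0,-40]],"hand":[-1,-1,-1,-1,-1]}'
python3 - <<'E'
from h import *
import pickle
c={}
for n in('scene','wrist'):
    c[n]=optics.calibration(n);cv2.imwrite(f'pics/{n}2.png',optics.get_image(n)[:,:,::-1])
pickle.dump(c,open('c2.pkl','wb'))
a=cv2.imread('pics/wrist2.png');b=cv2.imread('pics/scene2.png')
cv2.imwrite('pics/c2.png',np.hstack([cv2.resize(a,(400,300)),cv2.resize(b[130:280,150:350],(400,300))]))
E
```

```text
t: 5.05
ee_pos: [548.2, -29.0, 215.0]
orientation: [-0.024, 3.138, -0.0]
ft_force: [0.0, 0.2, 1.0]
width: 0.6
t: 5.55
ee_pos: [425.1, -30.8, 253.6]
orientation: [-0.024, 3.14, -0.0]
ft_force: [0.2, 0.0, 0.4]
width: 0.4
```

View pics/c2.png

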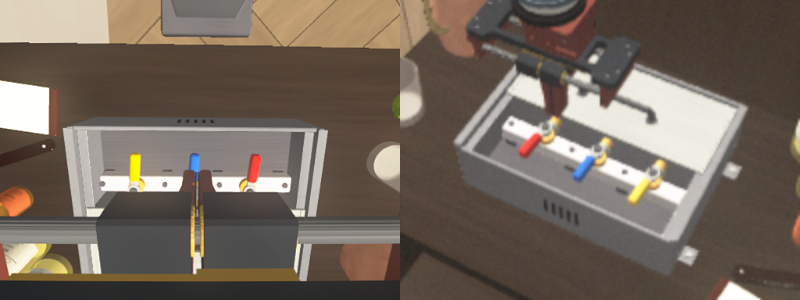

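Both views show the bay open with the order red (left, y=+80), blue (middle) and yellow (right), all open. Next I measure the sleeves by colour.

```bash
cat > lev.py <<'E'
from h import *
import pickle,sys
k=sys.argv[1];c=pickle.load(open(f'c{k}.pkl','rb'))
for n in c:
    im=cv2.imread(f'pics/{n}{k}.png');h=cv2.cvtColor(im,cv2.COLOR_BGR2HSV)
    for col,lo,hi in(('red',(172,150,90),(180,255,255)),('red2',(0,170,110),(5,255,255)),('blue',(100,150,80),(125,255,255)),('yel',(24,190,140),(32,255,255))):
        m=cv2.inRange(h,lo,hi)
        if n=='scene':m[:, :180]=0;m[:,330:]=0;m[:175]=0;m[270:]=0
        N,l,s,ce=cv2.connectedComponentsWithStats(m)
        if N<2: print(n,col,'none');continue
        for i in np.argsort(-s[1:,4])[:2]+1:
            ys,xs=np.where(l==i);v=cv2.fitLine(np.c_[xs,ys].astype(np.float32),cv2.DIST_L2,0,.01,.01).ravel() if len(xs)>5 else None
            if v is None: continue
            t=(xs-v[2])*v[0]+(ys-v[3])*v[1];e=[ray(n,(v[2]+q*v[0],v[3]+q*v[1]),79,c[n])[:2].round(1) for q in(t.min(),t.max())]
            print(n,col,s[i],'cen',ray(n,ce[i],79,c[n])[:2].round(1),'ends',e)
E
python3 lev.py 2; python3 -c "
from h import *;print(get_obs()['ee_pos'])"
```

```text
scene red none
scene red2 [210 197  10  11  41] cen [473.3  50.5] ends [array([454.2,  51.9]), array([492.3,  49. ])]
scene blue [237 209  10  10  40] cen [473.4 -34.7] ends [array([455.1, -32.4]), array([493.9, -37.2])]
scene yel none
wrist red none
wrist red2 [319 198  15  35 346] cen [473.8  51.5] ends [array([494.7,  49.4]), array([454.3,  53.5])]
wrist blue [243 198  13  28 234] cen [467.5 -33.3] ends [array([455.5, -33.7]), array([486.8, -32.7])]
wrist yel [167 198  13  34 397] cen [ 475.5 -117.6] ends [array([ 495.4, -119.1]), array([ 456.7, -116.2])]
[428.04985243 -30.90749198 253.33643063]
```

Red grip is at (473.5, 51) in both views, 36 mm from a stem at about (510.5, 47.5), which matches the box geometry. The lever starts near 0.08. I'll lower the fingers into the gap between red and blue.

```bash
python3 -m jog '{"delta_rot":[[0,0,0],[0,0,0],[0,0,0],[0,0,0],[0,0,0]],"translation":[[-10,15,35],[-20,30,70],[-28.5,43,105],[-28.5,43,133],[-28.5,43,133]],"hand":[-1,-1,-1,-1,-1]}'; python3 -c "
from h import *;print(get_obs()['ee_pos'])"
```

```text
t: 6.15
ee_pos: [453.9, 13.1, 116.2]
orientation: [0.025, -3.135, -0.0]
ft_force: [-0.1, -0.5, -0.3]
width: 0.8
[453.93566605  13.05635916 116.1962837 ]
```

```bash
python3 -m jog '{"delta_rot":[[0,0,0],[0,0,0],[0,0,0],[0,0,0],[0,0,0]],"translation":[[0,-1,15],[0,-1,30],[0,-1,45],[0,-1,57],[0,-1,57]],"hand":[-1,-1,-1,-1,-1]}'
python3 - <<'E'
from h import *
o=get_obs();print(o['ee_pos'],o['ft_force'])
a=optics.get_image('scene')[:,:,::-1];b=optics.get_image('wrist')[:,:,::-1]
cv2.imwrite('pics/c3.png',np.hstack([cv2.resize(b,(400,300)),cv2.resize(a[130:280,150:350],(400,300))]))
E
```

```text
t: 6.65
ee_pos: [455.4, 11.5, 62.1]
orientation: [0.023, -3.14, 0.0]
ft_force: [-0.3, 0.5, -0.2]
width: 0.3
[455.44006839  11.47338269  62.14742645] [-0.27203523  0.51275646 -0.20340745]
```

View pics/c3.png

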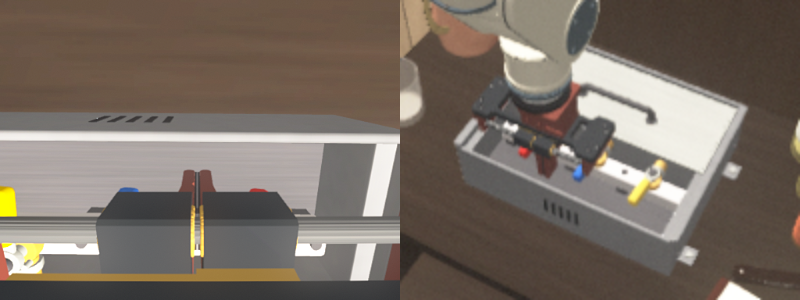

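The fingertips sit between red and blue, clear of both. Now the sweep, in steps of about 6 mm.

```bash
python3 -m jog '{"delta_rot":[[0,0,0],[0,0,0],[0,0,0],[0,0,0],[0,0,0]],"translation":[[-1,8,0],[-1,15,0],[-1,21,0],[-1,27,0],[-2,33,0]],"hand":[-1,-1,-1,-1,-1]}'; python3 -m jog '{"delta_rot":[[0,0,0],[0,0,0],[0,0,0],[0,0,0],[0,0,0]],"translation":[[-2,5,0],[-4.5,11,0],[-7,16,0],[-11,20,0],[-15,24,0]],"hand":[-1,-1,-1,-1,-1]}'
```

```text
t: 7.25
ee_pos: [456.8, 45.1, 62.9]
orientation: [-0.025, 3.141, -0.001]
ft_force: [-0.5, -3.1, 2.9]
width: 0.4
t: 7.75
ee_pos: [470.9, 69.3, 62.3]
orientation: [0.024, -3.139, -0.0]
ft_force: [-4.3, -0.5, 1.5]
width: 0.4
```

```bash
python3 -m jog '{"delta_rot":[[0,0,0],[0,0,0],[0,0,0],[0,0,0],[0,0,0]],"translation":[[-5,3,0],[-11,6,0],[-16,8,0],[-20,9,0],[-22,9,0]],"hand":[-1,-1,-1,-1,-1]}'; python3 -m jog '{"delta_rot":[[0,0,0],[0,0,0]],"translation":[[-2,0,0],[-2,0,0]],"hand":[-1,-1]}'
```

```text
t: 8.25
ee_pos: [492.8, 78.8, 62.3]
orientation: [0.023, -3.139, -0.001]
ft_force: [-8.6, 5.1, 6.2]
width: 0.4
t: 8.45
ee_pos: [492.9, 78.7, 62.2]
orientation: [0.023, -3.136, -0.001]
ft_force: [-11.0, 5.9, 6.2]
width: 1.1
```

It has stopped with force rising at x=492.9, about where fully shut was predicted. I'll back straight off (toward the robot), rise and check.

```bash
python3 -m jog '{"delta_rot":[[0,0,0],[0,0,0],[0,0,0],[0,0,0],[0,0,0]],"translation":[[8,0,0],[18,-3,0],[26,-6,-10],[26,-6,-50],[26,-6,-90]],"hand":[-1,-1,-1,-1,-1]}';  python3 -m jog '{"delta_rot":[[0,0,0],[0,0,0],[0,0,0],[0,0,0],[0,0,0]],"translation":[[10,-30,-25],[20,-65,-50],[30,-100,-75],[40,-110,-100],[40,-110,-100]],"hand":[-1,-1,-1,-1,-1]}'
python3 - <<'E'
from h import *
import pickle
c={}
for n in('scene','wrist'):
    c[n]=optics.calibration(n);cv2.imwrite(f'pics/{n}4.png',optics.get_image(n)[:,:,::-1])
pickle.dump(c,open('c4.pkl','wb'))
a=cv2.imread('pics/wrist4.png');b=cv2.imread('pics/scene4.png')
cv2.imwrite('pics/c4.png',np.hstack([cv2.resize(a,(400,300)),cv2.resize(b[130:280,150:350],(400,300))]))
E
python3 lev.py 4
```

```text
t: 8.95
ee_pos: [468.6, 71.3, 153.8]
orientation: [0.023, -3.14, 0.001]
ft_force: [1.0, 0.0, -0.3]
width: 0.5
t: 9.45
ee_pos: [432.0, -40.6, 256.3]
orientation: [-0.019, 3.134, -0.002]
ft_force: [-0.0, 0.3, -1.1]
width: 0.2
scene red none
scene red2 [205 185  13   8  50] cen [509.8  84.7] ends [array([509.2, 103.5]), array([510.4,  65.7])]
scene blue [237 209  10  10  41] cen [473.1 -34.8] ends [array([455. , -32.8]), array([494. , -37.1])]
scene yel none
wrist red none
wrist red2 [343 237  35  11 334] cen [510.7  84.7] ends [array([510.2,  64.5]), array([511.2, 103.3])]
wrist blue [251 193  13  27 269] cen [469.5 -33.8] ends [array([485.7, -35.6]), array([454.9, -32.1])]
wrist yel [175 193  13  35 392] cen [ 475.7 -117.8] ends [array([ 495.8, -119.3]), array([ 456.5, -116.3])]
```

View pics/c4.png

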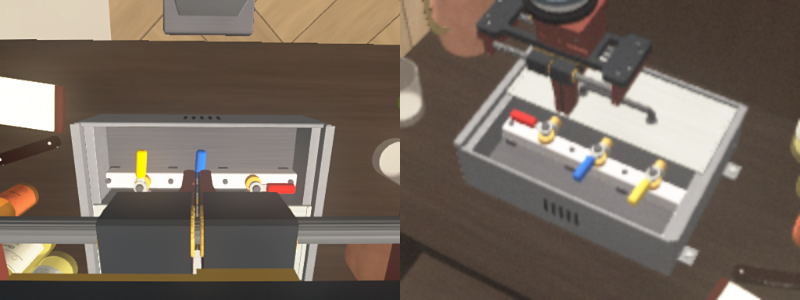

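Red lies along +y in both views, blue and yellow are unchanged, and the cover is at the back. The sideways force at the end was odd, so I'll press the lever once more, further out and clear of the valve body, to confirm it is on its stop.

```bash
python3 -m jog '{"delta_rot":[[0,0,0],[0,0,0],[0,0,0],[0,0,0],[0,0,0]],"translation":[[-10,40,25],[-20,80,60],[-36,125,100],[-36,125,130],[-36,125,130]],"hand":[-1,-1,-1,-1,-1]}'; python3 -c "
from h import *;import time;print(get_obs()['ee_pos'])"
```

```text
t: 10.05
ee_pos: [461.4, 88.4, 117.3]
orientation: [0.03, -3.131, 0.002]
ft_force: [-0.6, -0.6, 0.2]
width: 0.7
[461.43352987  88.36793269 117.31577254]
```

```bash
python3 -m jog '{"delta_rot":[[0,0,0],[0,0,0],[0,0,0],[0,0,0],[0,0,0]],"translation":[[0,0,15],[0,0,32],[0,0,48],[0,0,60],[0,0,60]],"hand":[-1,-1,-1,-1,-1]}'; python3 -m jog '{"delta_rot":[[0,0,0],[0,0,0],[0,0,0],[0,0,0],[0,0,0]],"translation":[[-8,0,0],[-16,0,0],[-22,0,0],[-25,0,0],[-25,0,0]],"hand":[-1,-1,-1,-1,-1]}'
```

```text
t: 10.55
ee_pos: [464.4, 86.4, 62.0]
orientation: [0.024, -3.139, 0.001]
ft_force: [-0.3, -0.3, -0.0]
width: -0.0
t: 11.05
ee_pos: [491.1, 87.2, 63.0]
orientation: [-0.024, 3.141, 0.0]
ft_force: [-0.2, -0.1, 0.5]
width: -0.2
```

```bash
python3 -m jog '{"delta_rot":[[0,0,0],[0,0,0],[0,0,0],[0,0,0]],"translation":[[-2,0,0],[-4,0,0],[-6,0,0],[-6,0,0]],"hand":[-1,-1,-1,-1]}'
```

```text
t: 11.45
ee_pos: [492.8, 87.1, 62.1]
orientation: [0.024, -3.134, 0.001]
ft_force: [-8.7, 0.9, 6.3]
width: 0.1
```

It stops at the same place (492.8) at the larger radius. The roughly 9 N there is well above the rubbing torque, so the lever is on its stop. Retreat and take a final look.

```bash
python3 -m jog '{"delta_rot":[[0,0,0],[0,0,0],[0,0,0],[0,0,0],[0,0,0]],"translation":[[8,0,0],[20,-2,0],[28,-6,-10],[28,-6,-50],[28,-6,-90]],"hand":[-1,-1,-1,-1,-1]}';  python3 -m jog '{"delta_rot":[[0,0,0],[0,0,0],[0,0,0],[0,0,0],[0,0,0]],"translation":[[10,-30,-25],[20,-65,-50],[30,-100,-75],[40,-120,-100],[40,-120,-100]],"hand":[-1,-1,-1,-1,-1]}'
python3 - <<'E'
from h import *
import pickle
c={}
for n in('scene','wrist'):
    c[n]=optics.calibration(n);cv2.imwrite(f'pics/{n}5.png',optics.get_image(n)[:,:,::-1])
pickle.dump(c,open('c5.pkl','wb'))
cv2.imwrite('pics/c5.png',cv2.resize(cv2.imread('pics/scene5.png')[80:320,90:410],(800,600)))
E
python3 lev.py 5
```

```text
t: 11.95
ee_pos: [466.8, 80.3, 153.5]
orientation: [0.024, -3.139, 0.001]
ft_force: [0.9, -0.0, -0.0]
width: 0.5
t: 12.45
ee_pos: [430.6, -41.8, 256.1]
orientation: [-0.019, 3.135, -0.002]
ft_force: [0.6, -0.5, -0.3]
width: 0.5
scene red none
scene red2 [205 185  13   8  51] cen [509.7  84.4] ends [array([509.3, 103.5]), array([509.9,  65.6])]
scene blue [237 209  10  10  40] cen [473.6 -34.4] ends [array([455.2, -32.1]), array([494., -37.])]
scene yel none
wrist red none
wrist red2 [344 237  35  12 335] cen [510.4  85.3] ends [array([509.4,  64.5]), array([511.3, 103.5])]
wrist blue [252 194  13  26 255] cen [468.7 -33.9] ends [array([484.2, -35.9]), array([455.4, -32.1])]
wrist yel [176 195  13  34 392] cen [ 475.6 -117.8] ends [array([ 495.5, -119.4]), array([ 456.8, -116.3])]
```

View pics/c5.png

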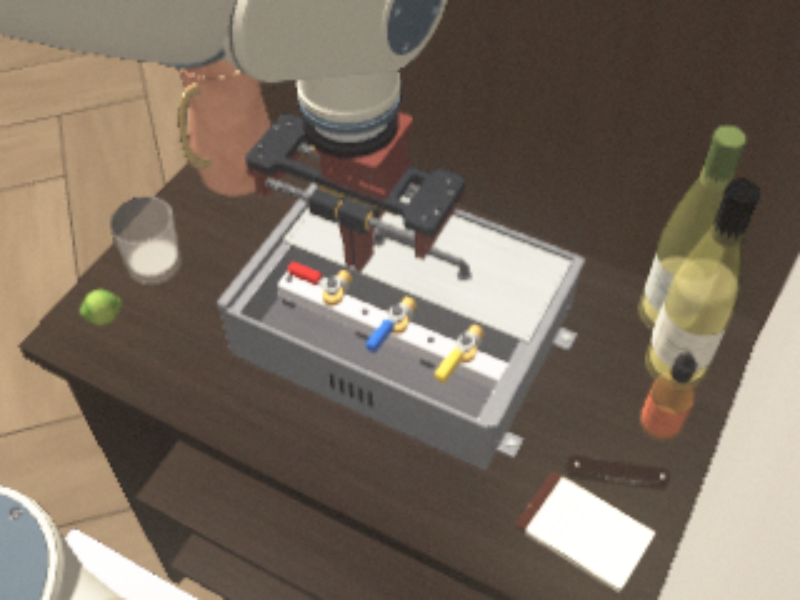

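The cover lies fully back in its channels. Red points left, blue and yellow are still open, and everything else is where it was. The arm is clear, so I'm handing in.

```bash
python3 -c "
from workcell import ctrl;print(ctrl.close_job())"
```

```text
the job is handed in; nothing more can be done
None
```

The red gas line is shut off: the cover is pushed fully back and the red lever is turned against its stop. I handed the job in at about 12.5 s.

- **Cover:** I pushed it by the handle to its stop. The fingers halted at x = 564.6 mm, against about 566 predicted, and the force rose to 12.5 N. It still lies in its channels.
- **Red lever:** I swept it clockwise until it stopped, then pressed it again further out. It stopped at the same place (x ≈ 493 mm) under about 9 N, well above its rubbing. Both cameras show it pointing left, within about 2° of square.
- **Everything else:** In the last scene picture the other items on the stand looked undisturbed. The blue and yellow levers measured the same before and after, within a couple of millimetres. Yellow was measured only in the wrist camera, because its colour mask found nothing in the scene view.
- **Oddity:** At the end of the first sweep there was an unexplained sideways force of about 6 N. It did not recur on the second press (0.9 N).

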